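Restock the paint caddy

ROBOT

A 7-joint arm with a two-finger parallel gripper is mounted at the origin on the work surface. World frame = base frame: x ahead of the robot, y to its left, z up, the work surface at z = 0. Lengths are in m, angles in rad, forces in N, time in s.
With the tool pointing down it reaches from about 0.4 to 0.9 m from the base axis. Payload 5.6 kg.
Tool frame: the origin (TCP) lies midway between the tips of the shut fingers; the grasp point (between the pads) lies r.grip_depth behind it (r.grip_depth is the distance from the TCP to the grasp point, in m); x points along the fingers, z is the direction in which the jaws open and shut, and the axes are right-handed (so a half turn about x gives the same grasp; the last joint's range is limited). The gripper opens to 92 mm and grips with 3 to 60 N. Pads are 20 mm wide; open, the fingers measure 128 mm over their backs; the gripper's body (75 mm by 189 mm) begins 69 mm behind the grasp point.
Start: joints at [-1.149, 0.468, -0.012, 1.603, 0.006, 1.071, -0.056], TCP at [0.291, 0.581, 0.215] pointing down, gripper open.
Joint ranges: [-2.53, 2.53], [-0.31, 2.02], [-1.57, 1.55], [0.28, 2.44], [-1.29, 4.43], [0.15, 1.84], [-2.92, 2.92]. Speed limits (rad/s): [2.57, 2.57, 3.14, 3.14, 3.14, 3.14, 3.14].

INTERFACE

Orientations are given as a rotation vector (axis times angle).
In Python, from rig import r gives the robot as it stands.
- The arm moves only by the tool send_rows, never from a script. Its argument "steps" is a list that holds one entry, the list of rows, each a list of 5 numbers: the shift along the world's x, y, z in mm, then the turn about the world's z in degrees, then the finger opening in mm, from 0 to 91.9. A call has 1 to 20 rows; each row shifts and turns the pose as measured when the row begins; what a row does not reach is not made up. A row lasts 1/8 s, in which the tool goes at most 62.5 mm and 10.7 degrees, less where a joint would pass 70% of its speed; a pose out of reach is approached as far as the arm can. A call with a gripper value outside its range is refused whole. The fingers move at their own pace and stop on an object; the grip force is fixed at half the most. Time passes only in rows, so rows that do not move let the fingers close. It gives the time, the measured TCP pose, the force and the opening at its end, in the units of the state.
- r.read_state(): the state, without advancing time (a new reading comes with each control period).
- r.get_image(name): name is "scene" or "top" or "wrist"; returns a dict with "image" (384x512x3 uint8, red, green, blue), "depth" (384x512 float32, m along the optical axis (not along the pixel's ray), 0 where there is no reading), "K" (3x3 intrinsics, pixels), "extrinsics" (4x4, takes a point from camera to world coordinates); the wrist camera has in their place "mount" (4x4, takes a point from camera to tool coordinates, whose origin is the TCP and whose axes are the tool frame's). Camera axes: x right, y down, z forward; pixel columns grow to the right and rows downward; lengths in m; the calibration is good to about 2 mm. A picture is of the moment at which its call begins: read the wrist's pose just before it.
- r.finish_job(): hands the job in, once; it reports no verdict.
The state is a dict: "t": time; "q": joint angles; "dq": joint speeds; "joint_torque": joint torques, N m; "eef_pos": TCP position; "orientation": TCP orientation; "force": force on the tool from outside, world axes, zero at the start; "ft_torque": the same for the moment, N m; "finger_gap": finger opening in m.
Only numpy, scipy, OpenCV 4.12 (cv2) and the standard library are available. Lean on these libraries where they do the work, as an engineer would, in place of code of your own. Each camera call takes 0.05 s, during which the arm holds its last target. There are 200 camera calls.

TASK

Two cells of the wooden paint caddy are empty: find them and set one spare paint bottle from the white tray into each, upright and standing on the cell's floor. Set the bottles down rather than dropping them. Leave the bottles already in the caddy, the one spare left over and all the other things where they stand.

Things in the scene. Friction and masses are not known exactly. Their poses are not given: they have to be found in the camera images.
- caddy: wooden bottle caddy, fixed, left or right of the tray, 184 x 272 x 70 mm high, open on top, with 2 (along x) by 3 (along y) square cells 80 mm wide inside, 88 mm apart centre to centre; walls 8 mm, floor 6 mm. Four cells hold bottles, two (which ones varies) are empty but for a thin stain of dried paint. Origin at the centre of its underside, y along its long side
- tray: shallow white plastic tray, fixed, 250 x 310 mm, rim 16 mm high, floor 5 mm thick, on which the spare bottles, the brush pot and the gesso jar stand in any order. Origin at the centre of its underside, x along the short side
- cell0 (a point): centre of the inner floor of the caddy's cell 0 (in the caddy's frame -44, -88 mm, 6 mm up)
- cell1 (a point): centre of the inner floor of the caddy's cell 1 (in the caddy's frame -44, 0 mm, 6 mm up)
- cell2 (a point): centre of the inner floor of the caddy's cell 2 (in the caddy's frame -44, 88 mm, 6 mm up)
- cell3 (a point): centre of the inner floor of the caddy's cell 3 (in the caddy's frame 44, -88 mm, 6 mm up)
- cell4 (a point): centre of the inner floor of the caddy's cell 4 (in the caddy's frame 44, 0 mm, 6 mm up)
- cell5 (a point): centre of the inner floor of the caddy's cell 5 (in the caddy's frame 44, 88 mm, 6 mm up)
- stored0: bottle already stored in a cell of the caddy: squeeze bottle of paint in red plastic with a white cap and paper label, round, 56 mm in diameter up to 85 mm high, shoulder tapering to 97 mm, then a straight cap 38 mm in diameter from 97 to 130 mm high; about 0.3 kg. Origin at the centre of its underside, z up through the cap.
- stored1: bottle already stored in a cell of the caddy: squeeze bottle of paint in dark blue plastic with a white cap and paper label, round, 56 mm in diameter up to 85 mm high, shoulder tapering to 97 mm, then a straight cap 38 mm in diameter from 97 to 130 mm high; about 0.3 kg. Origin at the centre of its underside, z up through the cap.
- stored2: bottle already stored in a cell of the caddy: squeeze bottle of paint in yellow plastic with a white cap and paper label, round, 56 mm in diameter up to 85 mm high, shoulder tapering to 97 mm, then a straight cap 38 mm in diameter from 97 to 130 mm high; about 0.3 kg. Origin at the centre of its underside, z up through the cap.
- stored3: bottle already stored in a cell of the caddy: squeeze bottle of paint in green plastic with a white cap and paper label, round, 56 mm in diameter up to 85 mm high, shoulder tapering to 97 mm, then a straight cap 38 mm in diameter from 97 to 130 mm high; about 0.3 kg. Origin at the centre of its underside, z up through the cap.
- spare0: spare bottle standing on the tray: squeeze bottle of paint in orange plastic with a white cap and paper label, round, 56 mm in diameter up to 85 mm high, shoulder tapering to 97 mm, then a straight cap 38 mm in diameter from 97 to 130 mm high; about 0.3 kg. Origin at the centre of its underside, z up through the cap.
- spare1: spare bottle standing on the tray: squeeze bottle of paint in purple plastic with a white cap and paper label, round, 56 mm in diameter up to 85 mm high, shoulder tapering to 97 mm, then a straight cap 38 mm in diameter from 97 to 130 mm high; about 0.3 kg. Origin at the centre of its underside, z up through the cap.
- spare2: spare bottle standing on the tray: squeeze bottle of paint in teal plastic with a white cap and paper label, round, 56 mm in diameter up to 85 mm high, shoulder tapering to 97 mm, then a straight cap 38 mm in diameter from 97 to 130 mm high; about 0.3 kg. Origin at the centre of its underside, z up through the cap.
- brush_pot: bystander on the tray: steel brush pot, 60 mm in diameter, 85 mm high, brushes in it reach to 155 mm high and stay within 30 mm of its axis. Origin at the centre of its underside
- gesso_jar: bystander on the tray: low grey jar with black lid, 70 mm in diameter, 58 mm high; not a spare. Origin at the centre of its underside
- tape_roll: bystander at the back of the table: blue roll of tape lying flat, 100 mm in diameter, 25 mm high. Origin at the centre of its underside
- rinse_mug: bystander at the back: white mug, 84 mm in diameter, 95 mm high, handle at its +y. Origin at the centre of its underside
- eraser_box: bystander at the back: small cardboard box, 70 x 120 x 45 mm. Origin at the centre of its underside

How it is judged:
At the end, for the whole second after the job is handed in: Each of the six cells holds one bottle, its underside within 24 mm of the centre of the cell's floor; all seven bottles upright within 0.12 rad and at rest; one spare still within 30 mm of where it started (distance between any of stored0, stored1, stored2, stored3, spare0, spare1, spare2 and cell0 below 0.024 m and distance between any of stored0, stored1, stored2, stored3, spare0, spare1, spare2 and cell1 below 0.024 m and distance between any of stored0, stored1, stored2, stored3, spare0, spare1, spare2 and cell2 below 0.024 m and distance between any of stored0, stored1, stored2, stored3, spare0, spare1, spare2 and cell3 below 0.024 m and distance between any of stored0, stored1, stored2, stored3, spare0, spare1, spare2 and cell4 below 0.024 m and distance between any of stored0, stored1, stored2, stored3, spare0, spare1, spare2 and cell5 below 0.024 m and angle between each of stored0, stored1, stored2, stored3, spare0, spare1, spare2's own z axis and vertical below 0.12 rad and linear speed of each of stored0, stored1, stored2, stored3, spare0, spare1, spare2 below 0.02 m/s and distance of any of spare0, spare1, spare2 from where it was at the start of the episode below 0.03 m); the robot touches nothing.
It fails at once if a bottle that was already in the caddy is pulled out, tipped or shoved (moved more than 40 mm) (distance of any of stored0, stored1, stored2, stored3 from where it was at the start of the episode above 0.04 m).
It fails at once if a bystander (brush pot, gesso jar, tape roll, mug, box) is moved more than 40 mm (distance of any of brush_pot, gesso_jar, tape_roll, rinse_mug, eraser_box from where it was at the start of the episode above 0.04 m).
It fails at once if a spare bottle is dropped or thrown: it moves faster than 0.7 m/s (a free fall of 25 mm) with no finger on it ((contact force between the fingers and spare0 below 0.05 N and linear speed of spare0 above 0.7 m/s) or (contact force between the fingers and spare1 below 0.05 N and linear speed of spare1 above 0.7 m/s) or (contact force between the fingers and spare2 below 0.05 N and linear speed of spare2 above 0.7 m/s)).
It also fails if it takes over 67 s, if anything falls off the work surface, if the arm or the gripper's body presses on something with over 40 N, if the wrist force passes 120 N, or if a joint passes its speed limit or range.

## Working session

There is one attempt and no reset: what is moved stays moved. The work goes in short steps, Python scripts to look and compute and a tool call to move; the robot and the scene stay as the last step left them, time stands still between calls to the robot, and variables do not carry over. Pictures are saved under pics/ and viewed, about 8 in all and at most 12, crops included, and the job is handed in when it is done.

Besides the shell and the picture viewer there is one more tool, called after "Request:" as name(argument=value, ...) on one line, values as JSON. send_rows: Moves the arm, as the interface text tells. Its arguments: {"type":"object","properties":{"steps":{"type":"array","items":{"type":"array","items":{"type":"array","items":{"type":"number"}}}}},"required":["steps"]}

```bash
mkdir -p pics; ls
python3 - <<'E'
from rig import r
import cv2,numpy as np
s=r.read_state();print(s,r.grip_depth)
a=[]
for n in("scene","top"):
    d=r.get_image(n);np.savez(f"{n}.npz",**d);cv2.imwrite(f"pics/{n}.png",cv2.cvtColor(d["image"],cv2.COLOR_RGB2BGR));print(n,d["K"],d["extrinsics"])
E
```

```text
pics
{'t': 0.0, 'q': array([-1.14899056,  0.46841314, -0.01161641,  1.60361778,  0.00603096,
        1.07142985, -0.05631851]), 'dq': array([ 0.00063469,  0.00111982, -0.00033443,  0.00177875,  0.00089028,
        0.00172547,  0.00144876]), 'joint_torque': array([ 4.96644298e-04, -5.20564377e+01, -1.22054078e-02, -2.43750536e+01,
       -5.66293427e-02,  1.70189864e-02,  1.59494030e-04]), 'eef_pos': array([0.29115854, 0.58047497, 0.21361947]), 'orientation': array([-0.86141821,  1.39546636,  0.85963893]), 'force': array([0.34947297, 0.20666789, 0.45843892]), 'ft_torque': array([ 0.0548944 ,  0.01207548, -0.0209479 ]), 'finger_gap': 0.09186151564910798} 0.0187
scene [[456.41070071   0.         260.74203465]
 [  0.         456.41070071 189.7759566 ]
 [  0.           0.           1.        ]] [[ 0.0299293   0.8645776  -0.50160724  1.16233588]
 [ 0.99954988 -0.02692626  0.01322946 -0.02690754]
 [-0.00206851 -0.5017774  -0.86499431  0.97986368]
 [ 0.          0.          0.          1.        ]]
top [[380.48312324   0.         260.56459254]
 [  0.         380.48312324 189.88515148]
 [  0.           0.           1.        ]] [[-0.00593258 -0.99947515  0.03184685  0.56999008]
 [-0.99997876  0.0058436  -0.00288623 -0.01761812]
 [ 0.00269862 -0.0318633  -0.99948859  0.90283902]
 [ 0.          0.          0.          1.        ]]
```

View pics/top.png

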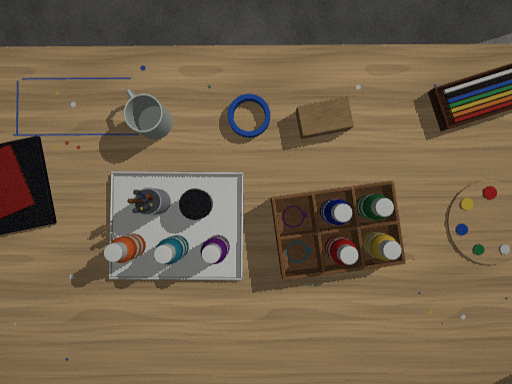

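View pics/scene.png

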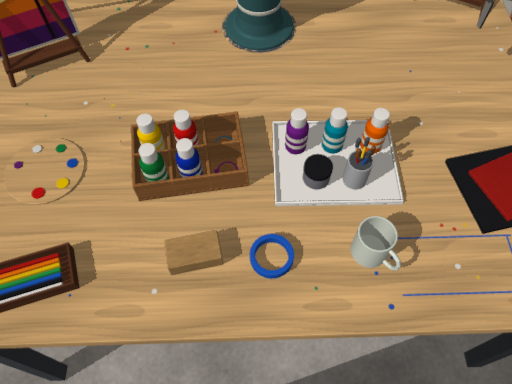

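The top view has +y to the left and +x up. The spares' caps are at about (112,252) orange, (165,257) teal and (212,253) purple. The empty cells are the two on the caddy's tray side, at about (293,216) and (299,250), and the scene view agrees.

```bash
cat > h.py <<'E'
import numpy as np,cv2
def cloud(d,T):
    K=d["K"];z=d["depth"];v,u=np.indices(z.shape)
    p=np.stack([(u-K[0,2])*z/K[0,0],(v-K[1,2])*z/K[1,1],z],-1)
    w=p@T[:3,:3].T+T[:3,3]; w[z<=0]=np.nan
    return w
def caps(w,zlo=.122,zhi=.15,minpx=40):
    m=((w[...,2]>zlo)&(w[...,2]<zhi)).astype(np.uint8)
    n,l,st,_=cv2.connectedComponentsWithStats(m)
    for i in range(1,n):
        if st[i,4]>=minpx:
            q=w[l==i];t=q[q[:,2]>np.nanmedian(q[:,2])-.006]
            c,rad=cv2.minEnclosingCircle((t[:,:2]*1000).astype(np.float32))
            print("px",st[i,:5],"ctr",np.round(c,1),"R",round(rad,1),"zmed",round(float(np.median(t[:,2]))*1000,1))
E
python3 - <<'E'
from h import *
for n in("top","scene"):
    d=np.load(n+".npz");w=cloud(d,d["extrinsics"]);print(n);caps(w)
    z=w[...,2];b=(z>.060)&(z<.078)&(w[...,1]<-.02)&(w[...,0]<.65)
    q=w[b][:,:2]*1000
    # keep largest component
    nn,l,st,_=cv2.connectedComponentsWithStats(((z>.060)&(w[...,1]<0.02)&(w[...,0]<.68)).astype(np.uint8))
    i=1+np.argmax(st[1:,4]);q=w[(l==i)&(z<.078)&(z>.060)][:,:2]*1000
    print("caddy",cv2.minAreaRect(q.astype(np.float32)))
E
```

```text
top
px [373 198  21  18 300] ctr [ 559.5 -268.9] R 19.1 zmed 136.2
px [332 203  20  19 292] ctr [ 548.4 -184.6] R 19.1 zmed 136.2
px [381 240  21  19 312] ctr [ 473.3 -282.7] R 19.4 zmed 136.3
px [104 242  21  20 311] ctr [471.7 277.5] R 19.0 zmed 134.6
px [154 244  20  19 300] ctr [467.9 177.6] R 18.9 zmed 134.9
px [201 244  20  19 288] ctr [467.4  81.9] R 18.9 zmed 135.0
px [338 245  20  19 300] ctr [ 464.1 -195.4] R 18.8 zmed 136.4
caddy ((508.6045837402344, -188.98748779296875), (183.99583435058594, 272.69927978515625), 7.429388523101807)
scene
px [  0   0  70  41 798] ctr [ 110.6 -619.5] R 98.0 zmed 139.8
px [241   0  36   7 170] ctr [42.7 -3. ] R 48.5 zmed 132.0
px [330 107  17  16 203] ctr [466.9 176.9] R 19.8 zmed 134.4
px [372 107  17  16 201] ctr [472.  277.4] R 20.2 zmed 134.2
px [173 109  17  16 209] ctr [ 463.9 -196.3] R 20.6 zmed 136.1
px [291 108  16  16 200] ctr [467.5  81.5] R 19.9 zmed 134.4
px [136 113  17  17 218] ctr [ 472.1 -283.3] R 19.4 zmed 135.6
px [176 138  17  17 229] ctr [ 548.7 -185. ] R 19.5 zmed 135.6
px [138 143  18  17 234] ctr [ 558.5 -268.8] R 19.6 zmed 135.6
px [355 142   6  16  59] ctr [575.  203.1] R 13.8 zmed 142.1
px [365 145  11  15  65] ctr [582.8 231.6] R 15.7 zmed 142.8
caddy ((507.4613952636719, -189.27334594726562), (188.80398559570312, 272.3479919433594), 7.263563632965088)
```

```bash
python3 -c "
from scipy.spatial.transform import Rotation as R
import numpy as np
print(R.from_rotvec([-0.86141821,  1.39546636,  0.85963893]).as_matrix().round(3))"
```

```text
[[-0.001 -0.894  0.448]
 [-0.002  0.448  0.894]
 [-1.    -0.    -0.002]]
```

Request:
send_rows(steps=[[[15, -50, 0, 0, 70], [15, -50, 0, 0, 70], [15, -50, 0, 0, 70], [15, -50, 0, 0, 70], [15, -50, 0, 0, 70], [15, -50, 0, 0, 70], [15, -50, 0, 0, 70], [15, -50, 0, 0, 70], [15, -50, 0, 0, 70]]])

```text
t: 1.23
eef_pos: [0.4248, 0.1185, 0.2104]
orientation: [-0.868, 1.396, 0.866]
force: [0.7, 0.3, 0.6]
finger_gap: 0.0703
```

Request:
send_rows(steps=[[[43, -37, 0, 0, 70], [0, 0, 0, 0, 70], [0, 0, -35, 0, 70]]])

```text
t: 1.6
eef_pos: [0.4707, 0.0767, 0.1767]
orientation: [-0.862, 1.394, 0.858]
force: [0.5, -0.1, -0.2]
finger_gap: 0.0702
```

Request:
send_rows(steps=[[[-3, 5, -25, 0, 70], [0, 0, -25, 0, 70], [0, 0, -22, 0, 70], [0, 0, 0, 0, 70]]])

```text
t: 2.1
eef_pos: [0.4627, 0.0844, 0.1]
orientation: [-0.863, 1.399, 0.865]
force: [-0.3, -0.2, 0.7]
finger_gap: 0.0696
```

Request:
send_rows(steps=[[[4, -3, 5, 0, 70], [0, 0, 0, 0, 70]]])

```text
t: 2.35
eef_pos: [0.4676, 0.082, 0.1067]
orientation: [-0.864, 1.397, 0.865]
force: [0.0, -0.4, 0.0]
finger_gap: 0.07
```

Request:
send_rows(steps=[[[0, 0, -1, 0, 30], [0, 0, 0, 0, 30], [0, 0, 0, 0, 30], [0, 0, 0, 0, 30], [0, 0, 20, 0, 30]]])

```text
t: 2.98
eef_pos: [0.4666, 0.0817, 0.1259]
orientation: [-0.863, 1.399, 0.866]
force: [-0.8, -0.2, -3.5]
finger_gap: 0.0371
```

Request:
send_rows(steps=[[[0, 0, 35, 0, 30], [0, 0, 35, 0, 30], [0, 0, 25, 0, 30], [10, -25, 0, 0, 30], [16, -40, 0, 0, 30], [16, -40, 0, 0, 30], [16, -40, 0, 0, 30], [12, -25, 0, 0, 30], [0, 0, 0, 0, 30]]])

```text
t: 4.1
eef_pos: [0.5329, -0.0928, 0.2198]
orientation: [-0.863, 1.406, 0.873]
force: [-0.2, -0.1, -4.1]
finger_gap: 0.037
```

Plenty of time, so I'll check tilt and alignment with a look here.

Run:
```python
from rig import r
import cv2,numpy as np
ims=[cv2.cvtColor(r.get_image(n)["image"],cv2.COLOR_RGB2BGR) for n in("scene","top")]
cv2.imwrite("pics/c1.png",np.hstack([cv2.resize(ims[0][60:240,100:420],None,fx=1.25,fy=1.67),cv2.resize(ims[1][130:310,100:420],None,fx=1.25,fy=1.67)]))
```

```text
(no output)
```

View pics/c1.png

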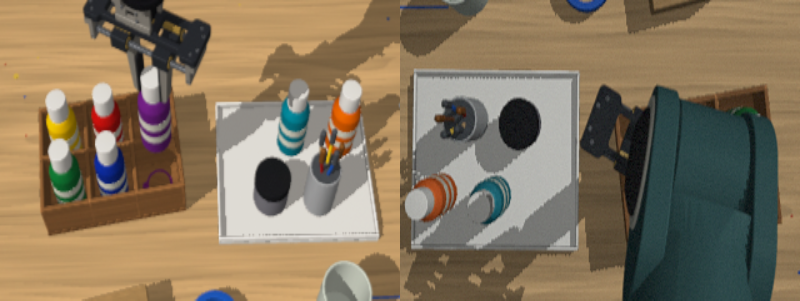

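The scene crop (left) shows the purple bottle upright at (153,110), hanging over the tray-side end of the caddy. The teal and orange bottles are undisturbed. I'll correct the position and lower it.

Request:
send_rows(steps=[[[7, -3, 0, 0, 30], [0, 0, 0, 0, 30], [0, 0, -20, 0, 30], [0, 0, -20, 0, 30], [0, 0, -20, 0, 30], [0, 0, 0, 0, 30]]])

```text
t: 4.95
eef_pos: [0.5396, -0.0875, 0.1584]
orientation: [-0.869, 1.401, 0.885]
force: [0.7, 0.2, -3.5]
finger_gap: 0.0372
```

Request:
send_rows(steps=[[[0, -8, 0, 0, 30], [0, 0, -15, 0, 30], [0, 0, -15, 0, 30], [0, 0, -10, 0, 30], [0, 0, 0, 0, 30]]])

```text
t: 5.58
eef_pos: [0.5407, -0.0958, 0.1174]
orientation: [-0.87, 1.398, 0.884]
force: [-0.4, 0.4, -2.4]
finger_gap: 0.0372
```

Request:
send_rows(steps=[[[0, 0, -5, 0, 30], [0, 0, -3, 0, 30], [0, 0, -2, 0, 30], [0, 0, 0, 0, 30]]])

```text
t: 6.08
eef_pos: [0.5421, -0.0961, 0.1087]
orientation: [-0.871, 1.396, 0.882]
force: [-0.1, 0.1, -3.7]
finger_gap: 0.037
```

Request:
send_rows(steps=[[[0, 0, -2, 0, 30], [0, 0, -1, 0, 30], [0, 0, 0, 0, 30]]])

```text
t: 6.45
eef_pos: [0.5434, -0.0967, 0.1086]
orientation: [-0.872, 1.393, 0.881]
force: [-0.9, -0.2, -3.7]
finger_gap: 0.0373
```

Request:
send_rows(steps=[[[-2, 0, -3, 0, 30], [0, 0, -2, 0, 30], [0, 0, 0, 0, 30]]])

```text
t: 6.82
eef_pos: [0.5449, -0.0974, 0.1086]
orientation: [-0.874, 1.386, 0.876]
force: [-0.2, -0.1, -4.2]
finger_gap: 0.0373
```

Run:
```python
from rig import r
import numpy as np
from scipy.spatial.transform import Rotation as R
s=r.read_state();print(s['q'].round(3),s['eef_pos'],s['force'].round(2),s['ft_torque'].round(2));print(R.from_rotvec(s['orientation']).as_matrix().round(3))
import cv2
a=cv2.cvtColor(r.get_image("scene")["image"],cv2.COLOR_RGB2BGR)[60:220,110:270]
b=cv2.cvtColor(r.get_image("wrist")["image"],cv2.COLOR_RGB2BGR)
cv2.imwrite("pics/c2.png",np.hstack([cv2.resize(a,(384,384)),cv2.resize(b,(400,384))]))
```

```text
[-0.161  0.453  0.35   1.946 -0.219  0.779  1.439] [ 0.54489328 -0.09744091  0.10858933] [-0.22 -0.13 -4.2 ] [0.04 0.07 0.01]
[[ 0.001 -0.903  0.431]
 [ 0.002  0.431  0.903]
 [-1.     0.     0.002]]
```

View pics/c2.png

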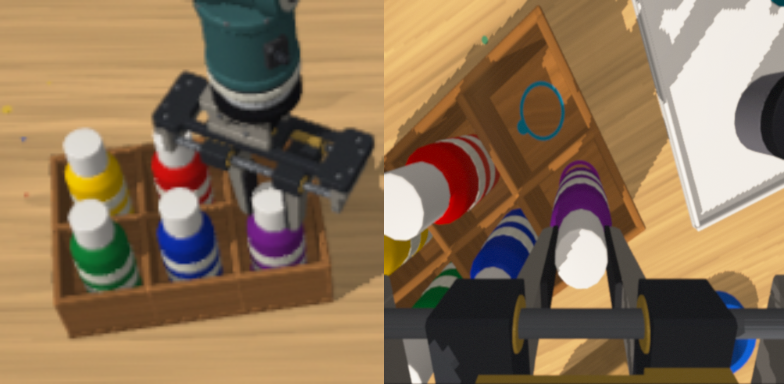

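The purple bottle is inside its cell (scene crop at (275,230)) and upright. The small shifts aren't taking effect, so I'll command a larger one.

Request:
send_rows(steps=[[[-4, 1, -5, 0, 30]]])

```text
t: 7.05
eef_pos: [0.545, -0.0977, 0.1077]
orientation: [-0.877, 1.379, 0.871]
force: [-6.4, -0.7, 49.5]
finger_gap: 0.0369
```

Request:
send_rows(steps=[[[0, 0, 0, 0, 30]]])

```text
t: 7.18
eef_pos: [0.5458, -0.0979, 0.1086]
orientation: [-0.878, 1.378, 0.869]
force: [0.1, 0.5, -3.5]
finger_gap: 0.037
```

Request:
send_rows(steps=[[[0, 0, 0, 0, 45], [0, 0, 0, 0, 60], [0, 0, 0, 0, 60]]])

```text
t: 7.55
eef_pos: [0.5456, -0.0976, 0.1076]
orientation: [-0.878, 1.378, 0.87]
force: [-0.6, 0.2, -1.1]
finger_gap: 0.0598
```

Now lift clear and go over the teal bottle at (467.5, 177.3).

Request:
send_rows(steps=[[[0, 0, 20, 0, 65], [0, 0, 30, 0, 65], [0, 0, 40, 0, 65], [-10, 25, 10, 0, 65], [-14, 50, 0, 0, 65], [-14, 50, 0, 0, 65], [-14, 50, 0, 0, 65], [-14, 50, 0, 0, 65], [-8, 35, 0, 0, 65], [0, 0, 0, 0, 65]]])

```text
t: 8.8
eef_pos: [0.4662, 0.1695, 0.2078]
orientation: [-0.876, 1.383, 0.871]
force: [0.1, -0.8, -0.5]
finger_gap: 0.0653
```

Request:
send_rows(steps=[[[1, 7, -15, 0, 65], [0, 0, -25, 0, 65], [0, 0, -20, 0, 65], [0, 0, 0, 0, 65]]])

```text
t: 9.3
eef_pos: [0.4678, 0.1727, 0.1431]
orientation: [-0.873, 1.388, 0.865]
force: [0.1, 0.7, 0.5]
finger_gap: 0.0651
```

Run:
```python
from rig import r
from h import *
d=r.get_image("scene");w=cloud(d,d["extrinsics"]);caps(w)
```

```text
px [  0   0  70  34 764] ctr [ 112.2 -617. ] R 96.4 zmed 140.5
px [241   0  37   8 176] ctr [43.1 -3. ] R 48.4 zmed 131.3
px [331 107  16  16 200] ctr [467.5 176.9] R 19.7 zmed 134.0
px [372 107  17  17 205] ctr [471.8 277.7] R 20.2 zmed 134.1
px [173 109  17  17 210] ctr [ 462.9 -196. ] R 19.5 zmed 135.7
px [136 113  17  16 214] ctr [ 473.  -283.2] R 19.7 zmed 135.6
px [214 136  17  17 223] ctr [546.1 -97.8] R 19.4 zmed 135.8
px [176 138  17  17 228] ctr [ 548.3 -185. ] R 19.6 zmed 135.6
px [138 143  18  17 231] ctr [ 558.3 -268.7] R 20.0 zmed 135.5
px [355 143   6  15  57] ctr [574.9 203.2] R 14.5 zmed 141.6
px [365 145  11  14  62] ctr [584.2 232.5] R 16.2 zmed 143.9
```

Purple stands at (546,-98) with its cap at 135.8 mm, the same height as the stored bottles, so it is on the floor and about 6 mm off centre. Next is the teal bottle.

Request:
send_rows(steps=[[[0, 4, -15, 0, 65], [0, 0, -18, 0, 65], [0, 0, -3, 0, 65], [0, 0, 0, 0, 65]]])

```text
t: 9.85
eef_pos: [0.4701, 0.1771, 0.1073]
orientation: [-0.871, 1.383, 0.862]
force: [-0.7, -0.5, -0.1]
finger_gap: 0.0651
```

Request:
send_rows(steps=[[[-4, 0, 0, 0, 65], [0, 0, 0, 0, 30], [0, 0, 0, 0, 30], [0, 0, 0, 0, 30], [0, 0, 0, 0, 30]]])

```text
t: 10.48
eef_pos: [0.4667, 0.1777, 0.1089]
orientation: [-0.871, 1.38, 0.862]
force: [-0.4, -0.2, -1.4]
finger_gap: 0.0371
```

Request:
send_rows(steps=[[[0, 0, 20, 0, 30], [0, 0, 35, 0, 30], [0, 0, 35, 0, 30], [0, 0, 25, 0, 30], [-1, -25, 0, 0, 30], [-2, -45, 0, 0, 30], [-3, -50, 0, 0, 30], [-3, -50, 0, 0, 30], [-3, -50, 0, 0, 30], [-2, -40, 0, 0, 30], [0, -20, 0, 0, 30], [0, 0, 0, 0, 30]]])

```text
t: 11.98
eef_pos: [0.4453, -0.1116, 0.2232]
orientation: [-0.871, 1.389, 0.866]
force: [-0.5, 0.9, -3.0]
finger_gap: 0.0368
```

Request:
send_rows(steps=[[[8, 4, 0, 0, 30], [0, 0, -20, 0, 30], [0, 0, -15, 0, 30], [0, 0, 0, 0, 30]]])

```text
t: 12.48
eef_pos: [0.4552, -0.102, 0.1866]
orientation: [-0.875, 1.386, 0.872]
force: [-0.0, -0.4, -2.1]
finger_gap: 0.0371
```

Request:
send_rows(steps=[[[-2, -6, 0, 0, 30], [0, 0, -15, 0, 30], [0, 0, -15, 0, 30], [0, 0, 0, 0, 30]]])

```text
t: 12.98
eef_pos: [0.4538, -0.1079, 0.1553]
orientation: [-0.876, 1.385, 0.872]
force: [-0.8, 0.2, -2.1]
finger_gap: 0.0373
```

Request:
send_rows(steps=[[[0, 0, -15, 0, 30], [0, 0, -15, 0, 30], [0, 0, -8, 0, 30], [0, 0, 0, 0, 30]]])

```text
t: 13.48
eef_pos: [0.4536, -0.1079, 0.1143]
orientation: [-0.876, 1.385, 0.873]
force: [-0.7, -0.8, -2.4]
finger_gap: 0.0368
```

Request:
send_rows(steps=[[[0, 0, -4, 0, 30], [0, 0, 0, 0, 30]]])

```text
t: 13.72
eef_pos: [0.4541, -0.1081, 0.1104]
orientation: [-0.876, 1.385, 0.872]
force: [-0.0, -0.2, -3.0]
finger_gap: 0.0374
```

Request:
send_rows(steps=[[[0, 0, -1, 0, 30], [0, 0, 0, 0, 45], [0, 0, 0, 0, 60], [0, 0, 0, 0, 60], [0, 0, 20, 0, 60], [0, 0, 35, 0, 60], [0, 0, 40, 0, 60], [0, 0, 40, 0, 60], [-5, 45, 0, 0, 60], [-5, 50, 0, 0, 60], [-5, 50, 0, 0, 60], [0, 50, 0, 0, 60], [0, 50, 0, 0, 60], [0, 40, 0, 0, 60], [0, 0, 0, 0, 60], [0, 0, 0, 0, 60]]])

```text
t: 15.72
eef_pos: [0.4388, 0.1842, 0.2521]
orientation: [-0.875, 1.377, 0.865]
force: [0.2, -0.5, -1.2]
finger_gap: 0.0596
```

Run:
```python
from rig import r
from h import *
print(r.read_state()['eef_pos'])
for n in("scene","top"):
    d=r.get_image(n);w=cloud(d,d["extrinsics"]);print(n);caps(w)
    if n=="scene":cv2.imwrite("pics/end.png",cv2.cvtColor(d["image"],cv2.COLOR_RGB2BGR))
```

```text
[0.43884366 0.18418458 0.25210131]
scene
px [  0   0  70  40 766] ctr [ 116.1 -616.6] R 98.7 zmed 139.5
px [241   0  37   7 172] ctr [43.  -0.2] R 48.6 zmed 131.2
px [211 106  16  16 204] ctr [ 452.9 -109. ] R 20.3 zmed 135.6
px [372 107  17  16 200] ctr [470.3 277.2] R 20.1 zmed 134.6
px [173 109  17  17 207] ctr [ 463.9 -197.4] R 20.6 zmed 135.7
px [136 113  17  16 217] ctr [ 471.9 -283.7] R 20.3 zmed 135.9
px [214 136  17  17 223] ctr [545.8 -97.9] R 19.9 zmed 135.5
px [176 138  17  17 229] ctr [ 548.3 -186.2] R 19.8 zmed 135.8
px [138 143  18  17 232] ctr [ 559.1 -270.4] R 20.0 zmed 135.9
px [355 142   6  16  62] ctr [574.  204.2] R 15.0 zmed 141.4
px [365 145  11  15  63] ctr [584.5 233.7] R 16.3 zmed 143.9
top
px [373 198  21  18 302] ctr [ 559.  -269.2] R 19.6 zmed 136.4
px [333 203  19  19 290] ctr [ 548.4 -184.5] R 19.1 zmed 136.3
px [290 205  19  18 274] ctr [546.6 -97.7] R 18.9 zmed 136.0
px [381 240  21  19 309] ctr [ 473.6 -282.6] R 19.1 zmed 136.3
px [104 242  20  20 310] ctr [471.9 277.8] R 18.9 zmed 134.9
px [338 245  20  19 300] ctr [ 463.9 -195.4] R 18.7 zmed 136.3
px [295 249  20  20 295] ctr [ 454.9 -107.8] R 19.0 zmed 136.0
```

View pics/end.png

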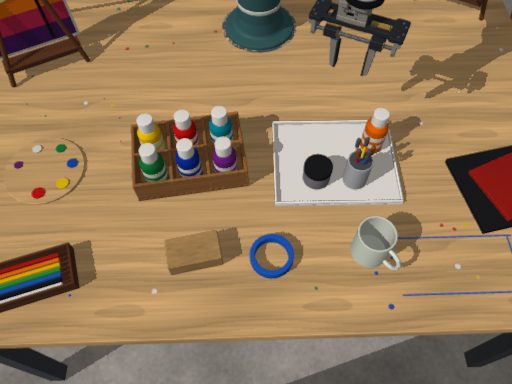

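All six cells are filled: teal at (221,124) and purple at (224,155), both upright. Orange and the bystanders are where they were, and the gripper is clear.

```bash
python3 -c "
from rig import r
print(r.finish_job())"
```

```text
the job is handed in; nothing more can be done
None
```

I set the purple spare into cell 5 and the teal spare into cell 2, then handed the job in at about 16 s of the 67 s allowed. No verdict was reported.

- **Position:** in the last images the purple bottle is about 6 mm from its cell centre and the teal about 2 mm, against a limit of 24 mm.
- **Height and tilt:** both caps are at about 136 mm, the same as the stored bottles, so both stand on the cell floor. They look upright.
- **Everything else:** the orange spare and the stored bottles are within about 2 mm of where they started. The bystanders look unmoved in the final picture, though I did not measure them. The gripper was clear of everything.
- **Disagreement during the job:** while lowering the purple bottle, small moves had no effect and the tool drifted about 5 mm in x. A larger move then pressed it on the floor with a brief 50 N at the wrist, under the 120 N limit, before I released it.

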